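# Offer up the loose hinge leaf to the jamb and hold it for the pin

### The arm

A 6-joint arm with a two-finger parallel gripper is mounted at the origin on a cart in front of the work surface, level with it; the furniture and walls round the work are solid. World frame = base frame: x ahead of the robot, y to its left, z up, the work surface at z = 0. Lengths are in m, angles in rad, forces in N, time in s.
With the tool pointing down it reaches from about 0.35 to 0.875 m from the base axis. Payload 4.2 kg.
Tool frame: the origin (TCP) lies midway between the tips of the shut fingers; the grasp point (between the pads) lies 19 mm behind it; z points along the fingers, y is the line along which they close (so a half turn about z gives the same grasp; the last joint's range is limited). The gripper opens to 87 mm and grips with 3 to 60 N. Pads are 19 mm wide; open, the fingers measure 117 mm over their backs; the gripper's body (75 mm by 190 mm) begins 51 mm behind the grasp point.
Start: joints at [-1.035, 0.385, 0.008, 0, -1.194, -0.259], TCP at [0.171, -0.601, 0.202] pointing down, gripper open.
Joint ranges: [-3.14, 3.14], [-1.21, 2.06], [-1.07, 1.41], [-3.16, 2.05], [-2.99, -0.16], [-3.1, 3.1]. Speed limits (rad/s): [2.79, 2.79, 3.14, 3.14, 3.14, 3.14].

### API

Orientations are given as [roll, pitch, yaw] about the fixed x, y, z axes, in that order (R = Rz(yaw) Ry(pitch) Rx(roll)).
In Python, from workcell import manip, capture, order gives the robot as it stands.
- The arm moves only by the shell command python3 -m inch 'ROWS' [FORCE]. ROWS is JSON, a list of rows, each a list of 3 entries, a list of its own where there are three numbers: the closure, from 0 (fully open) to 1 (shut), then the shift along the tool's x, y, z in cm, then the turn, a rotation vector about the tool's x, y, z in degrees. A call has 1 to 20 rows; each row shifts and turns the commanded pose from where the row before left it, along the tool's axes as they then stand; what a row does not reach is not made up. A row lasts 1/8 s, in which the tool goes at most 62.5 mm and 10.7 degrees, less where a joint would pass 70% of its speed; a pose out of reach is approached as far as the arm can. A call is refused whole if a number of a shift passes 6.25 or a number of a turn 10.7, either way. A call with a gripper value outside its range is refused whole. The fingers move at their own pace and stop on an object; FORCE is the grip in N (left out, the last holds). Time passes only in rows, so rows that do not move let the fingers close. It gives the time, the measured TCP pose, the force, the opening and the grip force at its end, in the units of the state.
- manip.observe(): the state, without advancing time (a new reading comes with each control period).
- capture(name): name is "side" or "top"; returns a dict with "frame" (400x640x3 uint8, blue, green, red), "K" (3x3 intrinsics, pixels), "dist_coeffs" ([k1, k2, p1, p2, k3] as OpenCV has them; the pictures are not rectified), "R" (3x3) and "t" (3): a world point X has camera coordinates R X + t. Camera axes: x right, y down, z forward; pixel columns grow to the right and rows downward; lengths in m; the calibration is good to about 2 mm. A picture is of the moment at which its call begins. There is no depth.
- order.hand_in(): hands the job in; it is judged then, once.
The state is a dict: "time_s": time; "joints": joint angles; "joint_velocities": joint speeds; "tau": joint torques, N m; "position": TCP position; "eef_rot": TCP orientation; "contact_force": force on the tool from outside, world axes, zero at the start; "ft_torque": the same for the moment, N m; "finger_gap": finger opening in m; "gripper_force": force on a finger pad.
Only numpy, scipy, OpenCV 4.12 (cv2) and the standard library are available. Lean on these libraries where they do the work, as an engineer would, in place of code of your own. Each camera call takes 0.05 s, during which the arm holds its last target. There are 200 camera calls.

### The job

Lift the dark blue case's lid by its tab until it leans back on its stop and stays open, take out the loose hinge leaf and lower its two knuckles into the gaps between the knuckles of the leaf on the wooden jamb block, so that all the holes line up for the hinge pin. Finish while still holding the leaf there in the gripper, upright and still, without bearing down on the jamb: do not let go, a colleague will push the pin in. Leave the pin and the other things on the bench where they are.

Things in the scene. Friction and masses are not known exactly. Their poses are not given: they have to be found in the camera images.
- lid (a joint): angle of the case's lid: 0 shut, grows as the front edge is lifted, 1.85 leans back on its stop. The lid weighs 0.3 kg and turns freely; let go below about 1.4 it falls shut, beyond about 1.55 it drops onto its stop and stays there
- lid_tab (a point): middle of the steel pull tab on the middle of the lid's front edge; moves with the lid, 165 mm from the hinge line, 89.5 mm above the bench when shut. The tab is 30 mm wide (along y, the hinge's direction), 6 mm thick, reaches 27 mm beyond the lid's edge (this point is 15 mm out); beside, before and under it is free space. With the lid shut x points from tab to hinge
- case_hinge (a point): middle of the lid's hinge line, on top of the case's far wall, 84.5 mm above the bench; the axis is the case's y. The open lid leans back over this wall
- case: dark blue sheet-steel parts case, fixed on the bench, left of the middle: 150 mm deep (x), 220 mm wide (y), walls 84 mm high, 98 mm with the lid shut; both front latches are undone. Origin under its centre; the front with the tab faces -x of this frame. Inside is a black insert, top 42 mm above the bench, with small gears and screws in pockets in its left (+y) half
- leaf: loose hinge leaf, bare metal, 0.2 kg: a plate 8 mm thick (x), 100 mm long (y), with two knuckles on its lower edge. Origin in the middle of the knuckles' hole, y along the hole, z up the plate; the same turned half round about z. Knuckles 20 mm across, 18 mm long, centred at y = -20.5 and +20.5 mm, hole 11 mm, ends chamfered 2 mm
- leaf_top (a point): middle of the loose leaf's upper edge, 62 mm above the axis of its hole. At the start the leaf stands upright in a slot of the insert, 30 mm right (-y) of the case's centre, the hole along the case's x, 18 mm above the bench; the upper 38 mm of the plate stand out of the insert, free on both flat faces, top edge 80 mm above the bench
- jamb: wooden jamb block screwed to the bench, right of the middle; 240 mm long (y), from 22 mm before (-x) to 66 mm behind its origin, which lies on the bench under the hinge's axis. Its front part is a level ledge 35 mm high (x from -22 to 11 mm), the rest is 41 mm high, with the matching hinge leaf screwed flat on it
- jamb_bore (a point): middle of the holes of the fixed leaf's three knuckles, 45 mm above the bench; y along the holes, z up. These knuckles are 20 mm across, 18 mm long, centred at y = -41, 0 and 41 mm; the two gaps between are 23 mm wide, centred at y = -20.5 and 20.5 mm, open above and in front, closed 11 mm behind the axis. A loose knuckle standing on the ledge in a gap has its hole at this height
- pin: steel hinge pin with a round head and a tapered nose, 9 mm thick, 117 mm long, lying on the bench just in front of the jamb block; origin on the bench under its middle, y along the pin
- screwdriver: red-handled screwdriver, 159 mm long, 28 mm high, lying on the bench between the case and the jamb block; origin under its middle
- cartridge: half of a black toner cartridge, 84x268x49 mm, on the right of the bench; origin under its middle
- cutters: black-handled side cutters, 67x187x17 mm, at the right; origin under its middle
- brush: flat wooden brush, 40x197x11 mm, at the left; origin under its middle

How it is judged:
By the outcome, as a careful person would: the job done as asked, in the order asked, and still so for the second after the job is handed in, while the arm keeps its last pose, push and grip.
It also fails if it takes over 64 s, if anything falls off the work surface, if the arm or the gripper's body presses on something with over 40 N, if the wrist force passes 120 N, or if a joint passes its speed limit or range.

## Working session

There is one attempt and no reset: what is moved stays moved. The work goes in short steps, Python scripts to look and compute and a shell command to move; the robot and the scene stay as the last step left them, time stands still between calls to the robot, and variables do not carry over. Pictures are saved under pics/ and viewed, at most 10 in all, crops included, and the job is handed in when it is done.

```bash
mkdir -p pics; ls; python3 - <<'E'
from workcell import manip, capture
import cv2,numpy as np
s=manip.observe(); print({k:np.round(v,3).tolist() for k,v in s.items()})
for n in("side","top"):
    c=capture(n); cv2.imwrite(f"pics/{n}0.png",c["frame"]); print(n,c["K"],c["dist_coeffs"],c["R"],c["t"])
E
```

```text
pics
{'time_s': 0.0, 'joints': [-1.035, 0.386, 0.007, -0.001, -1.194, -0.259], 'joint_velocities': [0.001, 0.0, -0.0, 0.002, -0.0, -0.001], 'tau': [-0.001, -39.067, 18.74, 4.22, 0.011, -0.0], 'position': [0.171, -0.601, 0.201], 'eef_rot': [3.139, -0.0, -2.865], 'contact_force': [0.314, 0.247, 0.347], 'ft_torque': [0.026, -0.019, -0.047], 'gripper_force': 0.0, 'finger_gap': 0.087}
side [[376.56695489   0.         327.69739118]
 [  0.         376.56695489 195.17376551]
 [  0.           0.           1.        ]] [-0.08953568  0.          0.          0.          0.        ] [[ 0.88404916 -0.4667338  -0.02483224]
 [-0.2393541  -0.40645145 -0.88176348]
 [ 0.40145572  0.78546596 -0.47103771]] [-0.4476593   0.16601231  1.31914815]
top [[379.5502002    0.         321.56794894]
 [  0.         379.5502002  200.8488868 ]
 [  0.           0.           1.        ]] [-0.00952067  0.          0.          0.          0.        ] [[-2.28147106e-02 -9.99739710e-01  3.61833899e-05]
 [-9.89989883e-01  2.25871709e-02 -1.39319243e-01]
 [ 1.39282162e-01 -3.21434940e-03 -9.90247518e-01]] [-0.01245575  0.50151983  1.41861047]
```

View pics/side0.png

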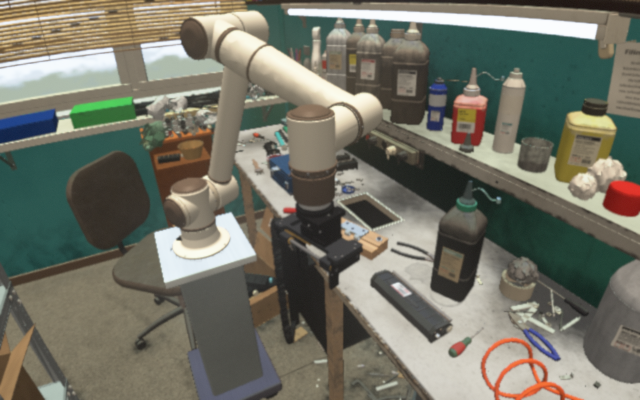

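View pics/top0.png

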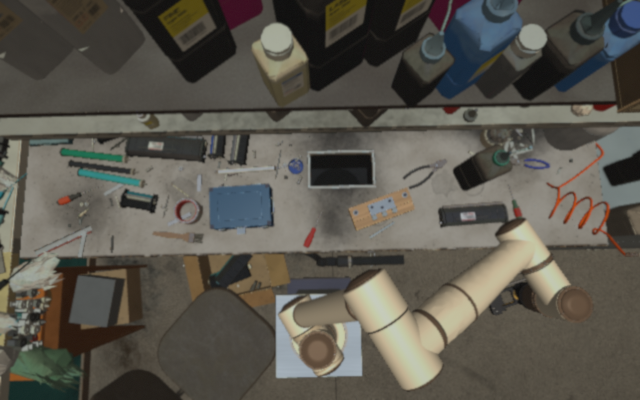

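Side view: the arm hides the case. Top view: case at columns 209–272, rows 184–230; jamb at 348–414, rows 190–229; pin near (378,229). I'll enlarge the top view.

```bash
cat > h.py <<'E'
import cv2,numpy as np,json
from workcell import manip, capture
def shot(n,name=None):
    fs=[];
    c=capture(n)
    if name: cv2.imwrite(f"pics/{name}.png",c["frame"])
    return c
def crop(c,u0,u1,v0,v1,k,name):
    im=cv2.resize(c["frame"][v0:v1,u0:u1],None,fx=k,fy=k,interpolation=cv2.INTER_CUBIC)
    st=10 
    for u in range((u0//20+1)*20,u1,20): cv2.putText(im,str(u),(int((u-u0+.5)*k)-8,8),0,.3,(0,255,255),1); cv2.line(im,(int((u-u0+.5)*k),10),(int((u-u0+.5)*k),15),(0,255,255),1)
    for v in range((v0//20+1)*20,v1,20): cv2.putText(im,str(v),(0,int((v-v0+.5)*k)+3),0,.3,(0,255,255),1); cv2.line(im,(20,int((v-v0+.5)*k)),(26,int((v-v0+.5)*k)),(0,255,255),1)
    cv2.imwrite(f"pics/{name}.png",im)
def ray(c,uv):
    p=cv2.undistortPoints(np.array([[uv]],float),c["K"],np.array(c["dist_coeffs"]))[0,0]
    R=np.array(c["R"]);o=-R.T@np.array(c["t"]);d=R.T@np.r_[p,1]
    return o,d
def atz(c,uv,z):
    o,d=ray(c,uv); return o+d*(z-o[2])/d[2]
def proj(c,X):
    return cv2.projectPoints(np.atleast_2d(np.array(X,float)),cv2.Rodrigues(np.array(c["R"]))[0],np.array(c["t"]),c["K"],np.array(c["dist_coeffs"]))[0][:,0]
def two(c1,a,c2,b):
    o1,d1=ray(c1,a);o2,d2=ray(c2,b)
    s=np.linalg.lstsq(np.c_[d1,-d2],o2-o1,rcond=None)[0]
    p,q=o1+d1*s[0],o2+d2*s[1]
    return (p+q)/2,np.linalg.norm(p-q)
def st():
    s=manip.observe(); print({k:np.round(s[k],4).tolist() for k in("time_s","joints","position","eef_rot","contact_force","finger_gap","gripper_force")})
E
python3 - <<'E'
from h import *
c=shot("top"); crop(c,200,426,170,250,3.5,"topc")
E
```

```text
(no output)
```

View pics/topc.png

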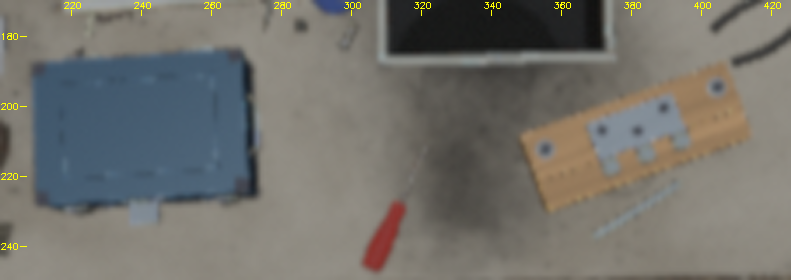

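Crop shows: the tab at about u 236.6–244.9, v 226–233; lid corners (209.5,188), (268.6,184), (271,224.5), (211,228); jamb turned about 19°, its three knuckles at (374,217), (384,213), (394,210).

```bash
python3 - <<'E'
from h import *
c=shot("top")
f=lambda x,y:(200+x/3.5-.5,170+y/3.5-.5)
P=lambda x,y,z:np.round(atz(c,f(x,y),z)[:2],4)
print("lid",[P(*p,.098) for p in((35,65),(242,50),(250,192),(40,205))])
print("tab",P(130,222,.0925),P(159,222,.0925),P(144,211,.0925))
print("jamb",[P(*p) for p in((521,133,.041),(725,62,.041),(748,138,.035),(548,211,.035))])
print("kn",[P(*p,.05) for p in((610,165),(645,152),(681,141))])
print("screws",[P(*p,.041) for p in((545,148),(717,87))])
print("pin",P(597,235,.005),P(677,183,.005), "sd",P(372,268,.01),P(400,205,.01),P(427,147,.01))
E
```

```text
lid [array([0.5492, 0.3879]), array([0.5602, 0.1699]), array([0.4103, 0.1621]), array([0.4017, 0.38  ])]
tab [0.3823 0.2877] [0.3816 0.2576] [0.3934 0.2732]
jamb [array([ 0.4724, -0.1252]), array([ 0.5456, -0.3513]), array([ 0.462 , -0.3733]), array([ 0.3874, -0.1521])]
kn [array([ 0.4344, -0.2192]), array([ 0.4476, -0.2576]), array([ 0.4587, -0.297 ])]
screws [array([ 0.4554, -0.1507]), array([ 0.5181, -0.3411])]
pin [ 0.3616 -0.208 ] [ 0.417 -0.299] sd [0.331  0.0405] [0.3993 0.0085] [ 0.4629 -0.0228]
```

```bash
python3 -m inch '[[0,[-6.2,3.4,-0.5],[0,0,0]],[0,[-6.2,3.4,-0.5],[0,0,0]],[0,[-6.2,3.4,-0.5],[0,0,0]],[0,[-6.2,3.4,-0.5],[0,0,0]],[0,[-2.1,5.65,0],[0,0,0]],[0,[-2.1,5.65,0],[0,0,0]],[0,[-2.1,5.65,0],[0,0,0]],[0,[-2.1,5.65,0],[0,0,0]],[0,[-2.1,5.65,0],[0,0,0]],[0,[-2.1,5.65,0],[0,0,0]],[0,[-2.1,5.65,0],[0,0,0]],[0,[-2.1,5.65,0],[0,0,0]],[0,[-2.1,5.65,0],[0,0,0]],[0,[-2.1,5.65,0],[0,0,0]]]' ; python3 - <<'E'
from h import *
st(); c=shot("side","side1"); crop(c,200,420,140,280,3.6,"side1c")
E
```

```text
time_s: 1.95
position: [0.3956, 0.1769, 0.2202]
eef_rot: [3.141, 0.001, -2.864]
contact_force: [1.6, -0.7, -0.4]
finger_gap: 0.087
gripper_force: 0.0
{'time_s': 1.95, 'joints': [0.7982, 0.0357, -0.4004, 0.0001, -1.1337, -2.0914], 'position': [0.3956, 0.1769, 0.2202], 'eef_rot': [3.1412, 0.0009, -2.8639], 'contact_force': [1.601, -0.671, -0.3675], 'finger_gap': 0.087, 'gripper_force': 0.0}
```

View pics/side1c.png

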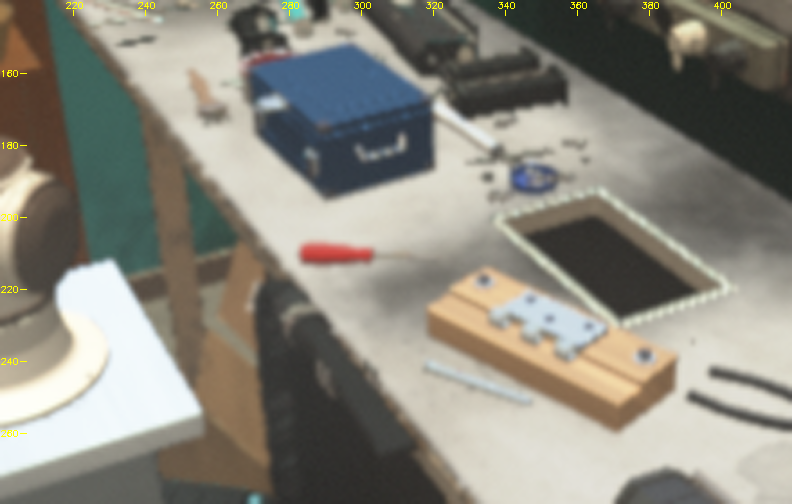

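Side crop shows the case (front‑right lid corner at (322,130) in the crop), its tab at (270,102), and the jamb with left ends at (487,267)/(428,306) and right end at (676,355)/(617,405). Fit both from the two views.

```bash
cat > fit.py <<'E'
from h import *
from scipy.optimize import least_squares
ct=shot("top"); cs=shot("side")
T=lambda x,y:np.array((200+x/3.5-.5,170+y/3.5-.5)); S=lambda x,y:np.array((200+x/3.6-.5,140+y/3.6-.5))
def fit(top,side,x0,nm):
    def X(p,m): c,s=np.cos(p[2]),np.sin(p[2]); m=np.array(m,float)/1000; return np.c_[p[0]+c*m[:,0]-s*m[:,1],p[1]+s*m[:,0]+c*m[:,1],m[:,2]+p[3]]
    def r(p): return np.r_[(proj(ct,X(p,[a for a,_ in top]))-[T(*b) for _,b in top]).ravel(),(proj(cs,X(p,[a for a,_ in side]))-[S(*b) for _,b in side]).ravel()]
    q=least_squares(r,x0,loss="soft_l1"); print(nm,np.round(q.x,4)); print(np.round(r(q.x).reshape(-1,2),1).tolist())
    q=least_squares(lambda p:r(p)[:2*len(top)] if 0 else np.r_[r(np.r_[p,0])[:2*len(top)]],x0[:3]);print(" top only",np.round(q.x,4))
    q=least_squares(lambda p:r(np.r_[p,0])[2*len(top):],x0[:3]);print(" side only",np.round(q.x,4))
fit([((75,110,98),(35,65)),((75,-110,98),(242,50)),((-75,-110,98),(250,192)),((-75,110,98),(40,205)),((-90,0,92.5),(144,211))],
 [((75,110,98),(350,43)),((75,-110,98),(435,97)),((-75,-110,98),(322,130)),((-75,110,98),(248,68)),((-90,0,92.5),(270,102)),((-75,-110,0),(328,198)),((75,-110,0),(434,170))],[.48,.275,.045,0],"case")
fit([((66,120,41),(521,133)),((66,-120,41),(725,62)),((-22,-120,35),(748,138)),((-22,120,35),(548,211))],
 [((66,120,41),(487,267)),((66,-120,41),(676,355)),((-22,120,35),(428,306)),((-22,120,0),(428,332)),((-22,-120,0),(618,431))],[.45,-.258,.315,0],"jamb")
for a,b,n in(((144,211),(270,102),"tab"),((250,192),(322,130),"lidFR"),((242,50),(435,97),"lidBR"),((521,133),(487,267),"jambBL"),((725,62),(676,355),"jambBR")):
    p,e=two(ct,T(*a),cs,S(*b)); print(n,np.round(p,4),round(e,4))
E
python3 fit.py
```

```text
case [ 4.806e-01  2.758e-01  5.010e-02 -2.000e-04]
[[-0.4, -0.2], [0.1, -0.2], [-0.0, -0.3], [-0.5, 0.4], [0.5, 0.7], [0.6, -0.2], [-0.3, 0.2], [-0.2, -0.8], [-0.1, -0.3], [0.4, 0.1], [-0.2, 1.1], [0.7, 0.1]]
 top only [0.481  0.2755 0.0451]
 side only [0.4801 0.2767 0.0596]
jamb [ 4.466e-01 -2.579e-01  3.163e-01  2.000e-04]
[[-0.5, 0.1], [0.0, -0.3], [1.4, -0.3], [-0.4, -0.3], [-0.0, -0.4], [0.4, -0.2], [-0.5, -0.3], [-0.1, 0.6], [-0.4, 0.9]]
 top only [ 0.446  -0.2573  0.3151]
 side only [ 0.4478 -0.257   0.3191]
tab [0.3917 0.2739 0.0919] 0.0037
lidFR [0.4113 0.1624 0.0941] 0.0015
lidBR [0.5612 0.1694 0.0988] 0.0024
jambBL [ 0.4719 -0.125   0.0404] 0.0013
jambBR [ 0.5455 -0.3513  0.0409] 0.0004
```

```bash
python3 -m inch '[[0,[0,0,0],[0,0,-10.7]],[0,[0,0,0],[0,0,-10.7]],[0,[0,0,0],[0,0,-10.7]],[0,[0,0,0],[0,0,-10.7]],[0,[0,0,0],[0,0,-10.7]],[0,[0,0,0],[0,0,-10.7]],[0,[0,0,0],[0,0,-10.7]],[0,[0,0,0],[0,0,-10.7]],[0,[0,0,0],[0,0,-10.7]],[0,[0,0,0],[0,0,-10.7]],[0,[0,0,0],[0,0,-10.7]],[0,[0,0,0],[0,0,-10.7]],[0,[0,0,0],[0,0,-10.7]],[0,[0,0,0],[0,0,-10.7]],[0,[0,0,0],[0,0,-10.7]],[0,[0,0,0],[0,0,-6]],[0,[0,0,0],[0,0,0]]]' ; python3 -c "
from h import *
st()"
```

```text
time_s: 4.22
position: [0.3957, 0.1736, 0.2199]
eef_rot: [3.141, 0.0, 0.038]
contact_force: [-0.0, 0.5, 0.9]
finger_gap: 0.0868
gripper_force: 0.0
{'time_s': 4.225, 'joints': [0.7921, 0.0345, -0.4025, -0.0001, -1.1341, 0.8172], 'position': [0.3957, 0.1736, 0.2199], 'eef_rot': [3.1414, 0.0004, 0.0384], 'contact_force': [-0.0194, 0.5375, 0.9344], 'finger_gap': 0.0868, 'gripper_force': 0.0}
```

```bash
python3 -m inch '[[0,[-0.1,-5,0],[0,0,-0.5]],[0,[-0.2,-4.85,0],[0,0,0]],[0,[0,0,4],[0,0,0]],[0,[0,0,4],[0,0,0]],[0,[0,0,3],[0,0,0]],[0,[0,0,2],[0,0,0]],[0,[0,0,1.6],[0,0,0]],[0,[0,0,0],[0,0,0]],[0.4,[0,0,0],[0,0,0]],[1,[0,0,0],[0,0,0]],[1,[0,0,0],[0,0,0]],[1,[0,0,0],[0,0,0]],[1,[0,0,0],[0,0,0]],[1,[0,0,0],[0,0,0]]]' 10; python3 - <<'E'
from h import *
st(); c=shot("side","side2"); crop(c,210,370,90,210,5,"side2c")
E
```

```text
time_s: 5.98
position: [0.3885, 0.273, 0.0739]
eef_rot: [3.142, 0.0, 0.05]
contact_force: [-0.4, -1.0, 0.3]
finger_gap: 0.0352
gripper_force: 0.0
{'time_s': 5.975, 'joints': [0.9559, 0.2764, -0.5265, -0.0, -0.768, 0.6649], 'position': [0.3885, 0.273, 0.0739], 'eef_rot': [3.1415, 0.0, 0.0499], 'contact_force': [-0.3615, -0.9676, 0.3049], 'finger_gap': 0.0352, 'gripper_force': 0.0}
```

View pics/side2c.png

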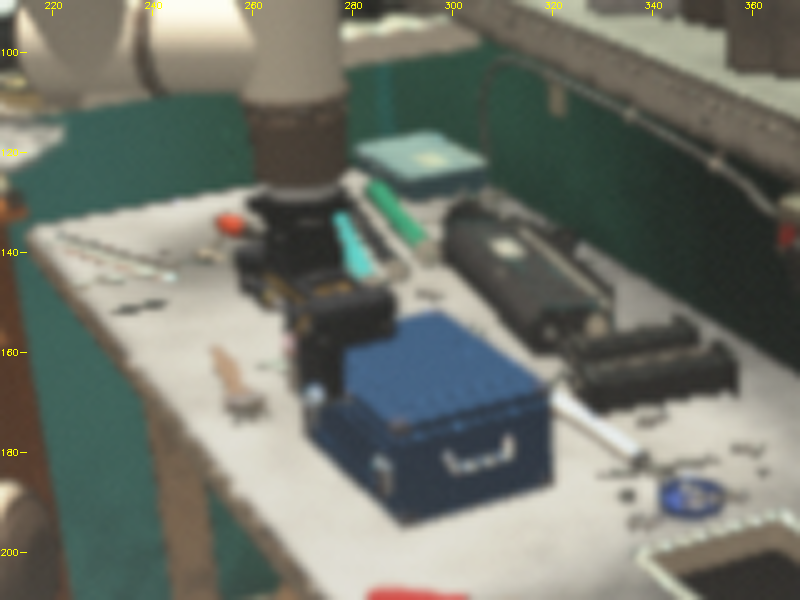

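Gripper straddles the tab (fingers at about (265,168) side px). Raise 6 mm so the fingertips clear the lid's edge as it pivots, then grip.

```bash
python3 -m inch '[[0.5,[0,0,-0.3],[0,0,0]],[0.5,[0,0,-0.3],[0,0,0]],[1,[0,0,0],[0,0,0]],[1,[0,0,0],[0,0,0]],[1,[0,0,0],[0,0,0]],[1,[0,0,0],[0,0,0]],[1,[0,0,0],[0,0,0]]]' 12; python3 - <<'E'
import numpy as np
t=np.arange(21)*.085; x=-16.7*np.cos(t)+.5*np.sin(t); z=16.7*np.sin(t)+.5*np.cos(t)
print(np.round(np.c_[np.diff(x),-np.diff(z)],2).tolist())
E
```

```text
time_s: 6.9
position: [0.3885, 0.273, 0.0798]
eef_rot: [3.141, 0.0, 0.05]
contact_force: [-0.0, -0.7, 0.3]
finger_gap: 0.0036
gripper_force: 0.0
[[0.1, -1.42], [0.22, -1.4], [0.34, -1.38], [0.46, -1.34], [0.57, -1.3], [0.68, -1.25], [0.78, -1.19], [0.88, -1.12], [0.97, -1.04], [1.05, -0.95], [1.13, -0.86], [1.2, -0.76], [1.26, -0.65], [1.31, -0.54], [1.35, -0.43], [1.38, -0.31], [1.41, -0.2], [1.42, -0.08], [1.42, 0.04], [1.41, 0.17]]
```

Gap 3.6 mm: the fingers passed the tab without gripping it. Look.

```bash
python3 - <<'E'
from h import *
st(); c=shot("side"); d=shot("top")
for k in(c,d):
  print(proj(k,[manip.observe()["position"],[.3907,.2715,.0895],[.3917,.2739,.0919]]))
def up(c,u0,u1,v0,v1,k): return cv2.resize(c["frame"][v0:v1,u0:u1],None,fx=k,fy=k,interpolation=cv2.INTER_CUBIC)
cv2.imwrite("pics/cmp.png",np.hstack([up(c,240,300,130,190,6.6),up(d,210,270,185,245,6.6)]))
E
```

```text
{'time_s': 6.9, 'joints': [0.9558, 0.2678, -0.5194, 0.0, -0.7838, 0.6649], 'position': [0.3885, 0.273, 0.0798], 'eef_rot': [3.1415, 0.0001, 0.0499], 'contact_force': [-0.0277, -0.7328, 0.2582], 'finger_gap': 0.0036, 'gripper_force': 0.0}
[[274.56004859 170.52471814]
 [274.95582823 168.53568927]
 [274.92686127 167.7957781 ]]
[[241.4123513  231.34034618]
 [241.28282593 230.57077341]
 [240.48770566 230.27002269]]
```

View pics/cmp.png

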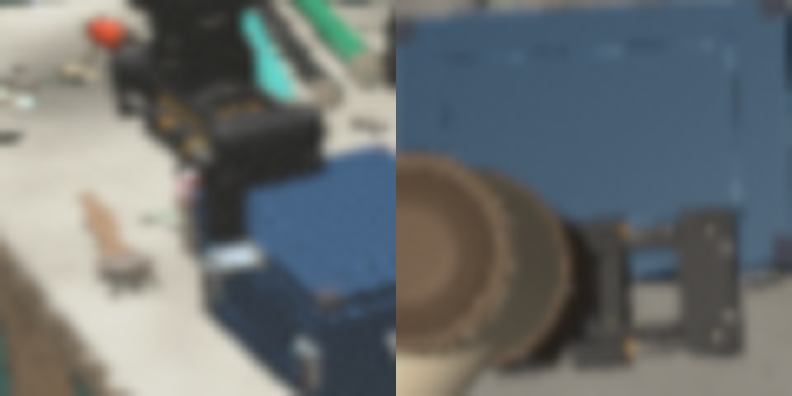

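Both finger strips (side crop x≈185 and 225) look still apart, and the tab patch at (235,255) is in view; the reading is unclear. Wait two rows and reread.

```bash
python3 -m inch '[[1,[0,0,0],[0,0,0]],[1,[0,0,0],[0,0,0]],[1,[0,0,0],[0,0,0]]]' 12; python3 - <<'E'
from h import *
st(); c=shot("side"); p=manip.observe()["position"]
def up(c,u0,u1,v0,v1,k): return cv2.resize(c["frame"][v0:v1,u0:u1],None,fx=k,fy=k,interpolation=cv2.INTER_LANCZOS4)
o=cv2.imread("pics/side2.png")
i=np.hstack([up({"frame":o},250,290,135,185,9.5),up(c,250,290,135,185,9.5)])
cv2.imwrite("pics/cmp2.png",i); print(i.shape)
for z in(.08,.1,.15): print(z,proj(c,[[p[0],p[1]+a,z] for a in(-.06,-.02,.02,.06)]).round(1).tolist())
E
```

```text
time_s: 7.38
position: [0.3885, 0.273, 0.0799]
eef_rot: [-3.142, -0.0, 0.05]
contact_force: [0.8, 0.3, 0.3]
finger_gap: 0.0006
gripper_force: 0.0
{'time_s': 7.375, 'joints': [0.9558, 0.2676, -0.5194, 0.0, -0.7838, 0.6648], 'position': [0.3885, 0.273, 0.0799], 'eef_rot': [-3.1416, -0.0, 0.0499], 'contact_force': [0.8036, 0.2721, 0.2599], 'finger_gap': 0.0006, 'gripper_force': 0.0}
(475, 760, 3)
0.08 [[279.5, 175.5], [276.2, 172.1], [273.0, 168.9], [269.9, 165.8]]
0.1 [[279.1, 171.2], [275.8, 167.9], [272.5, 164.8], [269.4, 161.7]]
0.15 [[278.1, 160.3], [274.8, 157.2], [271.5, 154.2], [268.4, 151.3]]
```

View pics/cmp2.png

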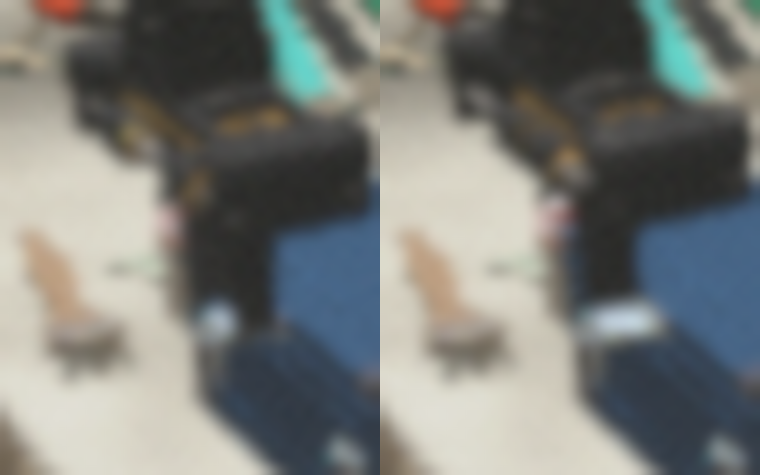

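Right half: the shut fingers end at the tab's upper edge (v≈167), so the tips appear to have passed over it. Open, go 14 mm lower, close again.

```bash
python3 -m inch '[[0.3,[0,0,0],[0,0,0]],[0.3,[0,0,0],[0,0,0]],[0.3,[0,0,0],[0,0,0]],[0.3,[0,0,0],[0,0,0]],[0.3,[0,0,0],[0,0,0]],[0.3,[0,0,0],[0,0,0]],[0.3,[0,0,0.4],[0,0,0]],[0.3,[0,0,0.4],[0,0,0]],[0.3,[0,0,0.4],[0,0,0]],[0.3,[0,0,0.4],[0,0,0]],[0.3,[0,0,0],[0,0,0]]]' 12;python3 -m inch '[[1,[0,0,0],[0,0,0]],[1,[0,0,0],[0,0,0]],[1,[0,0,0],[0,0,0]],[1,[0,0,0],[0,0,0]],[1,[0,0,0],[0,0,0]],[1,[0,0,0],[0,0,0]]]' 12
```

```text
time_s: 8.8
position: [0.3883, 0.2728, 0.0634]
eef_rot: [3.141, 0.001, 0.05]
contact_force: [-0.4, 1.1, -0.7]
finger_gap: 0.0609
gripper_force: 0.0
time_s: 9.55
position: [0.3885, 0.2719, 0.0639]
eef_rot: [3.139, 0.001, 0.05]
contact_force: [2.9, -5.9, 2.0]
finger_gap: 0.0296
gripper_force: 12.0
```

Now it holds the tab (29.6 mm, 12 N). Lift along the arc, half way first.

```bash
python3 -m inch '[[1,[0.1,-0.1,-1.4],[0,0,0]],[1,[0.2,0,-1.4],[0,0,0]],[1,[0.35,0,-1.4],[0,0,0]],[1,[0.45,0,-1.35],[0,0,0]],[1,[0.55,0,-1.3],[0,0,0]],[1,[0.7,0,-1.25],[0,0,0]],[1,[0.8,0,-1.2],[0,0,0]],[1,[0.9,0,-1.1],[0,0,0]],[1,[0.95,0,-1.05],[0,0,0]]]' 12
```

```text
time_s: 10.68
position: [0.4367, 0.2741, 0.1776]
eef_rot: [3.137, 0.005, 0.049]
contact_force: [-0.5, -6.5, -1.9]
finger_gap: 0.0297
gripper_force: 12.0
```

```bash
python3 -m inch '[[1,[1.05,0,-0.95],[0,0,0]],[1,[1.15,0,-0.85],[0,0,0]],[1,[1.2,0,-0.75],[0,0,0]],[1,[1.25,0,-0.65],[0,0,0]],[1,[1.3,0,-0.55],[0,0,0]],[1,[1.35,0,-0.45],[0,0,0]],[1,[1.4,0,-0.3],[0,0,0]],[1,[1.4,0,-0.2],[0,0,0]],[1,[1.4,0,-0.1],[0,0,0]],[1,[1.4,0,0.05],[0,0,0]],[1,[1.4,0,0.15],[0,0,0]]]' 12;  python3 - <<'E'
from h import *
st(); c=shot("side"); crop(c,240,390,90,210,5,"side3c")
E
```

```text
time_s: 12.05
position: [0.5819, 0.281, 0.2256]
eef_rot: [3.137, 0.0, 0.049]
contact_force: [0.3, -7.4, 2.5]
finger_gap: 0.0297
gripper_force: 12.0
{'time_s': 12.05, 'joints': [0.7014, 0.4086, 0.1023, 0.0034, -1.2672, 0.9175], 'position': [0.5819, 0.281, 0.2256], 'eef_rot': [3.1374, 0.0002, 0.0492], 'contact_force': [0.2593, -7.4403, 2.4532], 'finger_gap': 0.0297, 'gripper_force': 12.0027}
```

View pics/side3c.png

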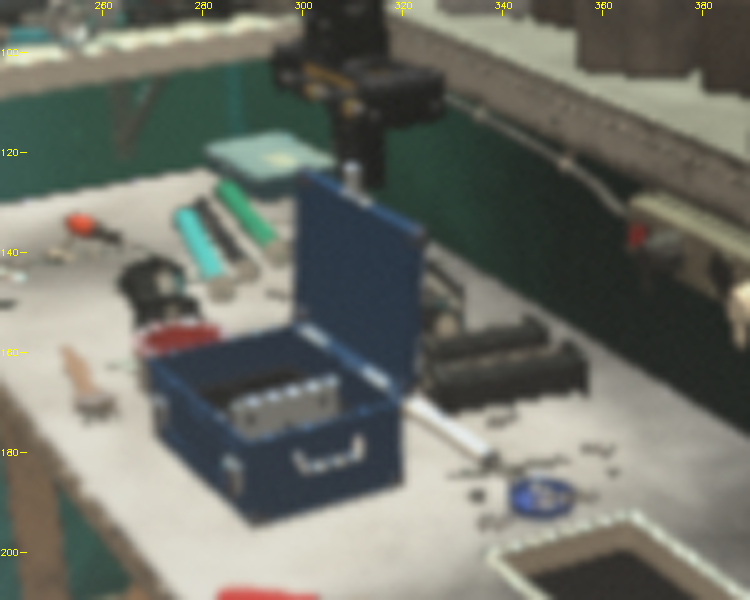

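The lid stands past vertical, tab at (310,125); the leaf is visible in the case at (297,171). One more step, release, rise and step back.

```bash
python3 -m inch '[[1,[1.2,0,0.25],[0,0,0]],[1,[0,0,0],[0,0,0]],[0.4,[0,0,0],[0,0,0]],[0.2,[0,0,0],[0,0,0]],[0,[0,0,0],[0,0,0]],[0,[0,0,0],[0,0,0]],[0,[0,0,-1.5],[0,0,0]],[0,[0,0,-2],[0,0,0]],[0,[-1,0,-2],[0,0,0]],[0,[-4,0,-1],[0,0,0]],[0,[-5,0,0],[0,0,0]],[0,[-5,0,0],[0,0,0]],[0,[-5,0,0],[0,0,0]],[0,[-5,0,0],[0,0,0]],[0,[0,0,0],[0,0,0]]]' ;  python3 - <<'E'
from h import *
st(); c=shot("side","side4"); d=shot("top","top4")
def up(c,u0,u1,v0,v1,k): return cv2.resize(c["frame"][v0:v1,u0:u1],None,fx=k,fy=k,interpolation=cv2.INTER_CUBIC)
cv2.imwrite("pics/cmp4.png",np.hstack([up(c,265,335,115,200,6),up(d,206,268,150,235,6)]))
E
```

```text
time_s: 13.98
position: [0.341, 0.2713, 0.2889]
eef_rot: [-3.138, -0.002, 0.054]
contact_force: [-0.3, 0.0, 1.5]
finger_gap: 0.0871
gripper_force: 0.0
{'time_s': 13.975, 'joints': [1.0473, -0.0054, -0.2687, -0.0003, -1.3036, 0.5774], 'position': [0.341, 0.2713, 0.2889], 'eef_rot': [-3.1382, -0.0019, 0.0538], 'contact_force': [-0.3195, 0.0295, 1.468], 'finger_gap': 0.0871, 'gripper_force': 0.0}
```

View pics/cmp4.png

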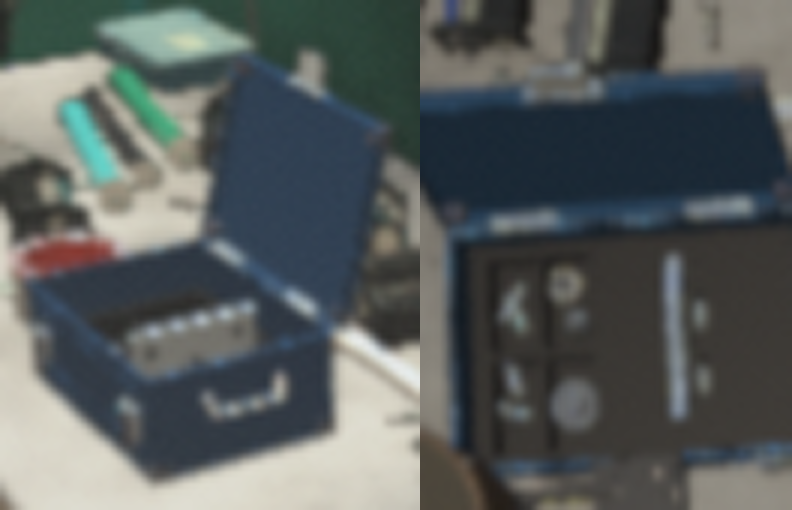

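Lid leans back open on its stop. The leaf's top edge: top view (247.5,192)–(248.8,219.2), side view (287,170.8)–(306.2,164.8).

```bash
python3 - <<'E'
from h import *
c=shot("side"); d=shot("top")
P=[two(d,a,c,b) for a,b in(((248.8,219.2),(287,170.8)),((247.5,192),(306.2,164.8)))]
for p,e in P: print(np.round(p,4),round(e,4))
a,b=[atz(d,q,.08) for q in((248.8,219.2),(247.5,192))]; m=(a+b)/2; v=b-a
print("top@.08",a,b,m,np.linalg.norm(v),np.arctan2(v[1],v[0]))
cy,sy=np.cos(.047),np.sin(.047); print("model",.4806+.03*sy,.2757-.03*cy)
st()
E
```

```text
[0.4344 0.2458 0.0781] 0.0035
[0.533  0.251  0.0829] 0.0019
top@.08 [0.43260259 0.24603179 0.08      ] [0.53435386 0.2512669  0.08      ] [0.48347823 0.24864935 0.08      ] 0.10188585448377395 0.05140466361468674
model 0.48200948094233326 0.24573312890084786
{'time_s': 14.175, 'joints': [1.0421, 0.0024, -0.2648, 0.0002, -1.3026, 0.5781], 'position': [0.3441, 0.2721, 0.2874], 'eef_rot': [-3.1409, -0.0007, 0.0494], 'contact_force': [0.4103, -0.3307, 0.9617], 'finger_gap': 0.087, 'gripper_force': 0.0}
```

```bash
python3 -m inch '[[0.5,[4.6,1,0],[0,0,0]],[0.5,[4.6,1.05,0],[0,0,0]],[0.5,[4.6,1.05,0],[0,0,0]],[0.5,[0,0,5],[0,0,0]],[0.5,[0,0,5],[0,0,0]],[0.5,[0,0,4],[0,0,0]],[0.5,[0,0,3],[0,0,0]],[0.5,[0,0,0],[0,0,0]],[0.5,[0,0,0],[0,0,0]]]' ; python3 -c "
from h import *
st()"
```

```text
time_s: 15.3
position: [0.4844, 0.2481, 0.1178]
eef_rot: [-3.141, -0.002, 0.049]
contact_force: [1.4, -0.3, 1.0]
finger_gap: 0.0436
gripper_force: 0.0
{'time_s': 15.3, 'joints': [0.7718, 0.3258, -0.3126, 0.0008, -0.9308, 0.8479], 'position': [0.4844, 0.2481, 0.1178], 'eef_rot': [-3.141, -0.0016, 0.0494], 'contact_force': [1.3977, -0.2577, 0.987], 'finger_gap': 0.0436, 'gripper_force': 0.0}
```

```bash
python3 -m inch '[[0.5,[-0.1,0,2.5],[0,0,0]],[0.5,[0,0,2],[0,0,0]],[0.5,[0,0,1.5],[0,0,0]],[0.5,[0,0,1],[0,0,0]],[0.5,[0,0,0],[0,0,0]],[1,[0,0,0],[0,0,0]],[1,[0,0,0],[0,0,0]],[1,[0,0,0],[0,0,0]],[1,[0,0,0],[0,0,0]],[1,[0,0,0],[0,0,0]],[1,[0,0,0],[0,0,0]],[1,[0,0,0],[0,0,0]]]' 20; python3 -c "
from h import *
st()"
```

```text
time_s: 16.8
position: [0.4819, 0.2475, 0.047]
eef_rot: [3.141, 0.0, 0.05]
contact_force: [-0.1, -1.5, 2.4]
finger_gap: 0.008
gripper_force: 20.0
{'time_s': 16.8, 'joints': [0.7739, 0.4114, -0.3955, 0.0003, -0.7641, 0.8465], 'position': [0.4819, 0.2475, 0.047], 'eef_rot': [3.1413, 0.0001, 0.0499], 'contact_force': [-0.1303, -1.534, 2.4486], 'finger_gap': 0.008, 'gripper_force': 19.9732}
```

Leaf held (8.0 mm). Firmer grip, lift out, carry across, and turn.

```bash
python3 -m inch '[[1,[0,0,0],[0,0,0]],[1,[0,0,-0.5],[0,0,0]],[1,[0,0,-1],[0,0,0]],[1,[0,0,-2],[0,0,0]],[1,[0,0,-2.5],[0,0,0]],[1,[0,0,-3],[0,0,0]],[1,[0,0,-3],[0,0,0]],[1,[0,0,-2],[0,0,0]],[1,[0,0,-1],[0,0,0]]]' 45
python3 -m inch '[[1,[-0.3,2.5,0],[0,0,0]],[1,[-0.6,4.8,0],[0,0,0]],[1,[-0.6,5,0],[0,0,0]],[1,[-0.6,5,0],[0,0,0]],[1,[-0.6,5,0],[0,0,0]],[1,[-0.6,5,0],[0,0,0]],[1,[-0.6,5,0],[0,0,0]],[1,[-0.6,5,0],[0,0,0]],[1,[-0.6,5,0],[0,0,0]],[1,[-0.6,5,0],[0,0,0]],[1,[-0.37,3,0],[0,0,0]],[1,[0,0,0],[0,0,10.6]],[1,[0,0,0],[0,0,10.7]],[1,[0,0,0],[0,0,10.7]],[1,[0,0,0],[0,0,10.7]],[1,[0,0,0],[0,0,10.7]],[1,[0,0,0],[0,0,10.7]],[1,[0,0,0],[0,0,10.7]],[1,[0,0,0],[0,0,0]],[1,[0,0,0],[0,0,0]]]'; python3 -c "
from h import *
st()"
```

```text
time_s: 17.92
position: [0.4821, 0.2482, 0.1985]
eef_rot: [-3.14, -0.002, 0.05]
contact_force: [0.2, -0.1, -2.0]
finger_gap: 0.0073
gripper_force: 44.9
time_s: 20.42
position: [0.4456, -0.2578, 0.1964]
eef_rot: [3.141, 0.001, -1.253]
contact_force: [-0.7, 0.3, -2.0]
finger_gap: 0.0078
gripper_force: 44.9
{'time_s': 20.425, 'joints': [-0.2091, 0.2025, -0.2669, -0.0002, -1.1027, 0.5265], 'position': [0.4456, -0.2578, 0.1964], 'eef_rot': [3.1407, 0.0008, -1.2534], 'contact_force': [-0.7452, 0.3021, -1.9889], 'finger_gap': 0.0078, 'gripper_force': 44.9483}
```

```bash
python3 -m inch '[[1,[0,0,3],[0,0,0]],[1,[0,0,3],[0,0,0]],[1,[0,0,2],[0,0,0]],[1,[0,0,0.7],[0,0,0]],[1,[0,0,0],[0,0,0]],[1,[0,0,0],[0,0,0]]]';  python3 - <<'E'
from h import *
st(); c=shot("side","side5"); d=shot("top","top5"); s=manip.observe()
def up(c,u0,u1,v0,v1,k,pts):
    i=cv2.resize(c["frame"][v0:v1,u0:u1],None,fx=k,fy=k,interpolation=cv2.INTER_LANCZOS4)
    for q in proj(c,pts): cv2.circle(i,(int((q[0]-u0+.5)*k),int((q[1]-v0+.5)*k)),2,(0,0,255),-1)
    return i
R=np.array([[np.cos(.316),-np.sin(.316)],[np.sin(.316),np.cos(.316)]])
J=lambda x,y,z:np.r_[np.array([.4466,-.2578])+R@[x/1e3,y/1e3],z/1e3]
p=s["position"]; yw=s["eef_rot"][2]; ax=np.array([np.cos(yw),np.sin(yw),0])
L=lambda a,z:np.array(p)+ax*a/1e3+np.array([0,0,z/1e3])
# fixed knuckle end corners (front top) and loose leaf: plate bottom corners, knuckle bottoms
pts=[J(-10,y,45) for y in(-50,-32,-9,9,32,50)]+[L(a,-29) for a in(-29.5,-11.5,11.5,29.5)]+[L(-50,33),L(50,33)]+[J(-22,120,35),J(-22,-120,35),J(66,120,41),J(66,-120,41)]
cv2.imwrite("pics/cmp5.png",up(c,312,392,190,265,9.9,pts)); np.save("pts.npy",np.array(pts))
print(proj(c,pts).round(1).tolist())
E
```

```text
time_s: 21.18
position: [0.4471, -0.258, 0.1109]
eef_rot: [-3.14, -0.001, -1.255]
contact_force: [-0.2, 0.2, -1.4]
finger_gap: 0.0074
gripper_force: 44.9
{'time_s': 21.175, 'joints': [-0.2084, 0.2898, -0.3875, 0.0004, -0.8914, 0.5241], 'position': [0.4471, -0.258, 0.1109], 'eef_rot': [-3.1399, -0.0013, -1.2549], 'contact_force': [-0.2426, 0.2017, -1.3728], 'finger_gap': 0.0074, 'gripper_force': 44.9482}
[[356.7, 238.7], [352.5, 236.7], [347.3, 234.1], [343.3, 232.1], [338.3, 229.6], [334.5, 227.7], [340.9, 219.5], [344.8, 221.4], [350.0, 223.8], [354.1, 225.8], [336.2, 201.6], [359.2, 211.7], [317.9, 224.2], [371.0, 251.4], [334.8, 213.3], [387.6, 238.0]]
```

View pics/cmp5.png

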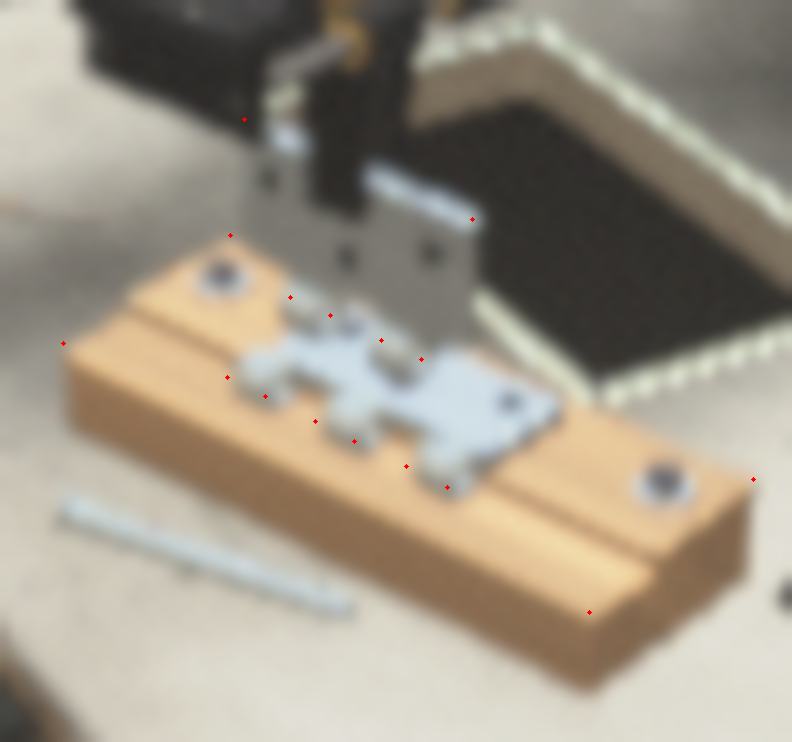

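Fixed knuckles at crop x≈265/355/448, loose ones at 305/397 above the gaps, plate's right corner at (480,215) as predicted: the alignment is within about 2 mm. Lower slightly forward of the axis and feel.

```bash
python3 -m inch '[[1,[0,0.2,0.8],[0,0,0]],[1,[0,0,0.6],[0,0,0]],[1,[0,0,0.3],[0,0,0]],[1,[0,0,0.3],[0,0,0]],[1,[0,0,0.2],[0,0,0]],[1,[0,0,0],[0,0,0]],[1,[0,0,0],[0,0,0]]]';python3 -c "
from h import *
st()"
```

```text
time_s: 22.15
position: [0.4446, -0.2584, 0.088]
eef_rot: [-3.141, -0.0, -1.256]
contact_force: [-0.6, -0.1, -2.6]
finger_gap: 0.0074
gripper_force: 44.9
{'time_s': 22.15, 'joints': [-0.2104, 0.3162, -0.4184, 0.0, -0.8359, 0.5257], 'position': [0.4446, -0.2584, 0.088], 'eef_rot': [-3.1413, -0.0002, -1.2555], 'contact_force': [-0.6327, -0.1257, -2.5767], 'finger_gap': 0.0074, 'gripper_force': 44.9482}
```

```bash
python3 -m inch '[[1,[0,0,0.3],[0,0,0]],[1,[0,0,0.3],[0,0,0]],[1,[0,0,0.3],[0,0,0]],[1,[0,0,0.1],[0,0,0]],[1,[0,0,0],[0,0,0]],[1,[0,0,0],[0,0,0]]]';python3 -c "
from h import *
st()"
python3 -m inch '[[1,[0.1,0,0],[0,0,0]],[1,[0.1,0,0],[0,0,0]],[1,[0,0,0],[0,0,0]],[1,[0,0,0],[0,0,0]]]'
```

```text
time_s: 22.9
position: [0.4446, -0.2584, 0.078]
eef_rot: [-3.141, -0.0, -1.256]
contact_force: [-0.1, 0.0, -1.9]
finger_gap: 0.0075
gripper_force: 44.9
{'time_s': 22.9, 'joints': [-0.2104, 0.3294, -0.43, 0.0001, -0.8112, 0.5256], 'position': [0.4446, -0.2584, 0.078], 'eef_rot': [-3.1414, -0.0002, -1.2555], 'contact_force': [-0.1301, 0.0214, -1.8662], 'finger_gap': 0.0075, 'gripper_force': 44.9481}
time_s: 23.4
position: [0.445, -0.2603, 0.0779]
eef_rot: [3.142, 0.0, -1.256]
contact_force: [0.7, -0.8, -1.7]
finger_gap: 0.0074
gripper_force: 44.9
```

```bash
for i in 1 2; do python3 -m inch '[[1,[0.07,0,0],[0,0,0]],[1,[0,0,0],[0,0,0]],[1,[0,0,0],[0,0,0]]]' | grep -E 'pos|force'; done
```

```text
position: [0.4453, -0.2609, 0.0779]
contact_force: [0.4, 0.2, -2.6]
gripper_force: 44.9
position: [0.4455, -0.2616, 0.0779]
contact_force: [-0.0, 0.2, -1.9]
gripper_force: 44.9
```

```bash
for i in 1 2 3; do python3 -m inch '[[1,[0.06,0,0],[0,0,0]],[1,[0,0,0],[0,0,0]],[1,[0,0,0],[0,0,0]]]' | grep -E 'pos|contact'; done
```

```text
position: [0.4457, -0.2621, 0.0779]
contact_force: [0.5, 0.1, -2.1]
position: [0.4457, -0.2625, 0.0778]
contact_force: [0.0, 1.7, -1.0]
position: [0.4457, -0.2629, 0.0777]
contact_force: [-1.3, 4.9, -0.4]
```

Right-hand contact felt at about 4.1 mm; gap centre is 2.5 mm back. Centre, then probe the rear wall.

```bash
python3 -m inch '[[1,[-0.36,0,0],[0,0,0]],[1,[0,0,0],[0,0,0]],[1,[0,0,0],[0,0,0]]]' | grep -E 'pos|contact'; for i in 1 2 3 4 5; do python3 -m inch '[[1,[0,-0.06,0],[0,0,0]],[1,[0,0,0],[0,0,0]],[1,[0,0,0],[0,0,0]]]' | grep -E 'pos|contact'; done
```

```text
position: [0.4453, -0.2603, 0.0781]
contact_force: [0.4, 0.5, -1.5]
position: [0.4456, -0.2597, 0.0779]
contact_force: [0.2, 1.3, -2.3]
position: [0.4461, -0.2595, 0.0779]
contact_force: [-1.0, 0.6, -2.9]
position: [0.4465, -0.2593, 0.0779]
contact_force: [-0.3, -0.5, -1.9]
position: [0.4469, -0.2592, 0.0778]
contact_force: [-1.8, -1.1, -1.3]
position: [0.4473, -0.259, 0.0778]
contact_force: [-4.7, -1.8, -0.5]
```

```bash
python3 -m inch '[[1,[0,0.2,0],[0,0,0]],[1,[0,0,0.2],[0,0,0]],[1,[0,0,0.06],[0,0,0]],[1,[0,0,0],[0,0,0]],[1,[0,0,0],[0,0,0]]]' | grep -E 'pos|contact'; for i in 1 2 3 4 ; do python3 -m inch '[[1,[0,0,0.05],[0,0,0]],[1,[0,0,0],[0,0,0]],[1,[0,0,0],[0,0,0]]]' | grep -E 'pos|contact'; done
```

```text
position: [0.4463, -0.2595, 0.0753]
contact_force: [-1.0, -0.3, -2.2]
position: [0.4462, -0.2596, 0.0749]
contact_force: [0.6, -0.0, -1.8]
position: [0.4459, -0.2595, 0.0743]
contact_force: [-0.2, 0.3, -1.7]
position: [0.4461, -0.2596, 0.074]
contact_force: [-0.2, -0.2, 0.2]
position: [0.4463, -0.2597, 0.074]
contact_force: [-1.1, 1.5, 5.5]
```

```bash
python3 -m inch '[[1,[0,0,-0.08],[0,0,0]],[1,[0,0,0],[0,0,0]],[1,[0,0,0],[0,0,0]]]' | grep -E 'pos|contact'; for i in 1 2 3 4; do python3 -m inch '[[1,[0,-0.05,0],[0,0,0]],[1,[0,0,0],[0,0,0]],[1,[0,0,0],[0,0,0]]]' | grep -E 'pos|contact'; done
```

```text
position: [0.446, -0.2596, 0.074]
contact_force: [0.1, 0.1, 1.4]
position: [0.4463, -0.2595, 0.074]
contact_force: [-0.7, -0.2, 1.0]
position: [0.4466, -0.2593, 0.074]
contact_force: [-1.2, -0.5, 2.2]
position: [0.447, -0.2591, 0.074]
contact_force: [-2.7, -0.0, 1.1]
position: [0.4473, -0.259, 0.074]
contact_force: [-3.7, -1.7, 2.6]
```

```bash
python3 -m inch '[[1,[0,0,-0.06],[0,0,0]],[1,[0,0.18,0],[0,0,0]],[1,[0,0,0],[0,0,0]],[1,[0,0,0],[0,0,0]],[1,[0,0,0],[0,0,0]]]'; python3 -c "
from h import *
st();print(manip.observe()['ft_torque'])"
```

```text
time_s: 32.15
position: [0.4464, -0.2593, 0.0747]
eef_rot: [-3.141, -0.0, -1.256]
contact_force: [-0.5, -0.0, -2.0]
finger_gap: 0.0076
gripper_force: 44.9
{'time_s': 32.15, 'joints': [-0.2118, 0.3368, -0.4287, -0.0003, -0.8047, 0.5272], 'position': [0.4464, -0.2593, 0.0747], 'eef_rot': [-3.141, -0.0001, -1.2556], 'contact_force': [-0.5336, -0.0087, -2.038], 'finger_gap': 0.0076, 'gripper_force': 44.946}
[-0.02813033  0.48621628  0.03302118]
```

```bash
python3 -m inch '[[1,[0,0.07,0],[0,0,0]],[1,[0,0,0.03],[0,0,0]],[1,[0,0,0],[0,0,0]],[1,[0,0,0],[0,0,0]],[1,[0,0,0],[0,0,0]],[1,[0,0,0],[0,0,0]]]'; python3 - <<'E'
from h import *
st(); c=shot("side","side6"); crop(c,312,392,190,265,9.9,"cmp6")
o=cv2.imread("pics/side4.png")
# bystanders unchanged: pin, screwdriver, lid regions vs earlier frame
n=c["frame"]
for nm,(u0,u1,v0,v1) in dict(pin=(314,350,236,256),sd=(280,318,202,216),lid=(298,332,120,170)).items(): print(nm,np.abs(n[v0:v1,u0:u1].astype(int)-o[v0:v1,u0:u1]).mean().round(2))
E
```

```text
time_s: 32.9
position: [0.4455, -0.2597, 0.0744]
eef_rot: [-3.142, -0.0, -1.256]
contact_force: [-0.5, -0.9, -2.0]
finger_gap: 0.0074
gripper_force: 44.9
{'time_s': 32.9, 'joints': [-0.2128, 0.3364, -0.4304, -0.0, -0.8039, 0.528], 'position': [0.4455, -0.2597, 0.0744], 'eef_rot': [-3.1415, -0.0, -1.2556], 'contact_force': [-0.5362, -0.8955, -2.0409], 'finger_gap': 0.0074, 'gripper_force': 44.9483}
pin 2.11
sd 1.93
lid 8.12
```

```bash
python3 - <<'E'
from h import *
a=cv2.imread("pics/top4.png"); b=shot("top")["frame"]; s=shot("side")["frame"]; s4=cv2.imread("pics/side4.png")
for nm,(u0,u1,v0,v1) in dict(lid=(212,262,163,185),interior=(216,256,190,222)).items(): print(nm,a[v0:v1,u0:u1].mean((0,1)).round(),b[v0:v1,u0:u1].mean((0,1)).round(),np.abs(b[v0:v1,u0:u1].astype(int)-a[v0:v1,u0:u1]).mean().round(1))
d=np.abs(s.astype(int)-s4).mean(2)[120:170,298:332]; print((d>15).astype(int).sum(0).tolist(),(d>15).sum(1).tolist())
E
```

```text
lid [63. 50. 36.] [62. 49. 36.] 1.0
interior [62. 64. 65.] [54. 57. 59.] 7.3
[4, 4, 4, 5, 5, 5, 5, 5, 6, 5, 0, 0, 0, 0, 0, 0, 0, 0, 0, 1, 2, 3, 4, 5, 5, 4, 3, 8, 9, 10, 11, 13, 14, 15] [15, 14, 13, 11, 9, 7, 7, 7, 6, 5, 4, 3, 3, 2, 1, 0, 0, 0, 0, 0, 0, 0, 0, 0, 0, 0, 0, 0, 0, 0, 0, 0, 0, 0, 0, 0, 0, 0, 0, 0, 0, 0, 0, 0, 1, 7, 10, 10, 10, 10]
```

```bash
python3 -c "
from workcell import order
print(order.hand_in())"
```

```text
the job is handed in; nothing more can be done
None
```

I opened the case lid and it stays leaning on its stop. The gripper is holding the hinge leaf upright and still, with its knuckles in the jamb's gaps about 0.3 mm above the ledge. By touch, the holes line up to within about half a millimetre. The pin and screwdriver look unmoved in the side camera picture, and the job is handed in.

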